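Gauge the standoffs, load the nests and start the station

TASK

Touch off on the top of the gauge step, then sort all the standoffs by it: those taller than the step go upright into the pockets of the deep nest, those shorter than it upright into the pockets of the shallow nest, one to a pocket. When all are loaded, flip up the guard cover on the start box until it stays open, press the start button fully in and let it go, leaving the guard open. Leave the screw jar, screwdriver and power supply where they are.

Things in the scene. Friction and masses are not known exactly. Their poses are not given: they have to be found in the camera images.
- standoff_a: One of six turned aluminium standoffs (4 or 5 present, the rest None): upright cylinder 44 mm in diameter, about 70 mm tall, 0.13 to 0.21 kg; groove near the foot and dark screw socket in the flat top are only for the eye. About 3 mm taller or 3 mm shorter than the gauge step; its letter and place do not tell which. Starts standing on the mat. Origin: centre of its foot; z along its axis, up.
- standoff_b: One of six turned aluminium standoffs (4 or 5 present, the rest None): upright cylinder 44 mm in diameter, about 70 mm tall, 0.13 to 0.21 kg; groove near the foot and dark screw socket in the flat top are only for the eye. About 3 mm taller or 3 mm shorter than the gauge step; its letter and place do not tell which. Starts standing on the mat. Origin: centre of its foot; z along its axis, up.
- standoff_c: One of six turned aluminium standoffs (4 or 5 present, the rest None): upright cylinder 44 mm in diameter, about 70 mm tall, 0.13 to 0.21 kg; groove near the foot and dark screw socket in the flat top are only for the eye. About 3 mm taller or 3 mm shorter than the gauge step; its letter and place do not tell which. Starts standing on the mat. Origin: centre of its foot; z along its axis, up.
- standoff_d: One of six turned aluminium standoffs (4 or 5 present, the rest None): upright cylinder 44 mm in diameter, about 70 mm tall, 0.13 to 0.21 kg; groove near the foot and dark screw socket in the flat top are only for the eye. About 3 mm taller or 3 mm shorter than the gauge step; its letter and place do not tell which. Starts standing on the mat. Origin: centre of its foot; z along its axis, up.
- standoff_e: One of six turned aluminium standoffs (4 or 5 present, the rest None): upright cylinder 44 mm in diameter, about 70 mm tall, 0.13 to 0.21 kg; groove near the foot and dark screw socket in the flat top are only for the eye. About 3 mm taller or 3 mm shorter than the gauge step; its letter and place do not tell which. Starts standing on the mat. Origin: centre of its foot; z along its axis, up.
- standoff_f: One of six turned aluminium standoffs (4 or 5 present, the rest None): upright cylinder 44 mm in diameter, about 70 mm tall, 0.13 to 0.21 kg; groove near the foot and dark screw socket in the flat top are only for the eye. About 3 mm taller or 3 mm shorter than the gauge step; its letter and place do not tell which. Starts standing on the mat. Origin: centre of its foot; z along its axis, up.
- deep_nest: Deep nest, for standoffs taller than the step. Fixed black tray 190 mm (x) by 66 mm (y), three open pockets in a row, each 58 mm square inside, centred at x = -62, 0, +62 mm, y = 0; walls and dividers 4 mm thick, 36 mm high over the mat; pocket floor 4 mm above the mat. A pocket takes one standoff. Origin: centre of its underside, on the mat; z up.
- shallow_nest: Shallow nest, for standoffs shorter than the step. Fixed black tray 190 mm (x) by 66 mm (y), three open pockets in a row, each 58 mm square inside, centred at x = -62, 0, +62 mm, y = 0; walls and dividers 4 mm thick, 18 mm high over the mat; pocket floor 4 mm above the mat. A pocket takes one standoff. Origin: centre of its underside, on the mat; z up.
- gauge: Fixed steel step gauge on a base 110 by 66 mm: a low shoulder 30 mm high (-x end) and the gauge step, a flat top 50 by 50 mm about 70 mm above the mat, centred 20 mm from the origin along +x. Shut fingertips set on the step and then on a standoff standing on the mat stop about 3 mm higher or lower on the standoff. Origin: centre of its underside, on the mat; z up.
- start_box: Fixed grey start box 120 mm (x) by 100 mm (y), 40 mm high, front towards its -x, with the start button on its top under a hinged guard. Origin: centre of its underside; z up.
- guard (a joint): Angle of the guard, a grey 0.12 kg cover, 105 by 80 mm, its top 38 mm above its hinge line, over the button; hinged at the box's rear (+x) edge about the box's y axis. 0 = shut; grows as its front is lifted up and over to the rear; stop at 1.9 rad. Swings freely: let go below about 1 rad it falls shut, beyond that it falls open onto its stop and stays.
- guard_bar (a point): Centre of the steel grip bar on the guard's top near its front: round, 16 mm in diameter, 40 mm long along the box's y, its axis 26 mm above the guard's top, on a web 10 mm (x) by 20 mm (y) under its middle. Pinched by its flat ends it can turn between the pads as the guard swings. Guard shut: 85 mm in front of and 64 mm above the hinge line.
- guard_hinge (a point): Middle of the guard's hinge line, which runs along the start box's y axis, 52 mm behind (+x) the box's centre and 44 mm above the mat.
- start (a joint): Travel of the start button, pressed downward against a spring: 0 = out, 0.006 m = fully in, which takes about 5 N; it springs back.
- start_top (a point): Centre of the top face of the start button (36 mm in diameter), under the guard.
- screw_jar: Bystander: closed jar of screws, 60 mm in diameter, 75 mm tall. Origin: centre of its underside.
- driver: Bystander: screwdriver lying on the mat along its x axis. Origin near the middle of its underside.
- power_brick: Bystander: black power supply 55 by 115 by 32 mm. Origin: centre of its underside.

How it is judged:
By the outcome, as a careful person would: the job done as asked, in the order asked, and still so for the second after the job is handed in, with the robot touching nothing.
Of standoff_a, standoff_b, standoff_c, standoff_d, standoff_e, standoff_f only 4 to 5 are there at a start; the rules pass over those that are not, and their reading is None.
At some moment in a run one of standoff_a, standoff_b, standoff_c, standoff_d, standoff_e, standoff_f may be knocked a few centimetres aside while the robot is not near it.
Once in a run the grip may slacken for a moment while it holds something.
It also fails if it takes over 210 s, if anything falls off the work surface, if the arm or the gripper's body presses on something with over 40 N, if the wrist force passes 120 N, or if a joint passes its speed limit or range.

ROBOT

A 7-joint arm with a two-finger parallel gripper is mounted at the origin on the work surface. World frame = base frame: x ahead of the robot, y to its left, z up, the work surface at z = 0. Lengths are in mm, angles in rad, forces in N, time in s.
With the tool pointing down it reaches from about 400 to 900 mm from the base axis. Payload 5.6 kg.
Tool frame: the origin (TCP) lies between the finger pads; the fingertips stand robot.finger_overhang ahead of it and the grasp point (between the pads) lies 3 mm ahead of it (robot.finger_overhang is the distance from the TCP to the fingertips, in mm); z points along the fingers, y is the line along which they close (so a half turn about z gives the same grasp; the last joint's range is limited). The gripper opens to 92 mm and grips with 3 to 60 N. Pads are 20 mm wide; open, the fingers measure 128 mm over their backs; the gripper's body (75 mm by 189 mm) begins 69 mm behind the grasp point.
Start: joints at [-1.145, 0.468, -0.012, 1.603, 0.006, 1.071, -0.056], TCP at [293.719, 579.86, 236.592] pointing down, gripper open.
Joint ranges: [-2.53, 2.53], [-0.31, 2.02], [-1.57, 1.55], [0.28, 2.44], [-1.29, 4.43], [0.15, 1.84], [-2.92, 2.92]. Speed limits (rad/s): [2.57, 2.57, 3.14, 3.14, 3.14, 3.14, 3.14].

INTERFACE

Orientations are given as a rotation vector (axis times angle).
In Python, from cell import robot, cams gives the robot as it stands (robot), with the cameras (cams). Calls block until the motion is done:
- robot.movep(position, orientation): joint-space move of the TCP to a pose.
- robot.servo_line(position, feed=150, rotation=None): straight line of the TCP; rotation=None keeps the orientation; feed is the mean speed in mm/s.
- robot.goto_joints(angles): joint-space move.
- robot.grip(opening, newtons=None): opening from 0.0 (shut) to 1.0 (fully open); newtons is the grip in N (None keeps the last); returns when the fingers have stopped.
- robot.hold(seconds).
- robot.ik(position, orientation): joint angles nearest the present ones, or None.
- cams.read_camera(name): name is "scene" or "side" or "wrist"; returns the picture (400x640x3 uint8, red, green, blue); there is no depth.
- cams.camera_info(name): a dict with "camera_matrix" (3x3 intrinsics, pixels), "R" (3x3) and "t" (3): a world point X has camera coordinates R X + t. Camera axes: x right, y down, z forward; pixel columns grow to the right and rows downward; lengths in mm; the calibration is good to about 2 mm. The wrist camera is an equidistant fisheye: a pixel r from the principal point sees the ray r / f radians off the axis. A picture is of the moment at which its call begins: read the wrist's pose just before it. camera_info takes no time and is no camera call; for the wrist camera it gives the pose at the moment of the call.
A pose or a line that the arm cannot do raises robot.IKError and nothing moves.
- robot.job_done(): hands the job in; it is judged then, once.
Readings, each from a call of its own:
- robot.read_t(): time.
- robot.read_joints(): joint angles.
- robot.read_joint_velocities(): joint speeds.
- robot.read_joint_torque(): joint torques, N m.
- robot.read_tcp_pos(): TCP position.
- robot.read_tcp_rot(): TCP orientation.
- robot.read_contact_force(): force on the tool from outside, world axes, zero at the start.
- robot.read_wrist_torque(): the same for the moment, N m.
- robot.read_grip_width(): opening from 0.0 (shut) to 1.0 (fully open).
- robot.read_grip_force(): force on a finger pad.
Only numpy, scipy, OpenCV 4.12 (cv2) and the standard library are available. Lean on these libraries where they do the work, as an engineer would, in place of code of your own. Each camera call takes 0.05 s, during which the arm holds its last target. There are 200 camera calls.

## Working session

There is one attempt and no reset: what is moved stays moved. The work goes in short steps, each a Python script; the robot and the scene stay as the last script left them, time stands still between calls to the robot, and variables do not carry over. Pictures are saved under pics/ and viewed, at most 14 in all, crops included, and the job is handed in when it is done.

```bash
ls; mkdir -p pics; python3 - <<'E'
from cell import robot, cams
import cv2, numpy as np
np.set_printoptions(precision=3,suppress=True)
for n in ("scene","side","wrist"):
    i=cams.camera_info(n); print(n,i)
    cv2.imwrite(f"pics/{n}0.png",cams.read_camera(n)[:,:,::-1])
print(robot.finger_overhang,robot.read_t(),robot.read_tcp_rot(),robot.read_tcp_pos())
E
```

```text
cell.py
pics
scene {'camera_matrix': array([[377.372,   0.   , 320.626],
       [  0.   , 377.372, 199.906],
       [  0.   ,   0.   ,   1.   ]]), 'R': array([[ 0.042,  0.999, -0.015],
       [ 0.649, -0.038, -0.76 ],
       [-0.76 ,  0.022, -0.65 ]]), 't': array([ -16.883, -342.729, 1529.869])}
side {'camera_matrix': array([[466.091,   0.   , 318.967],
       [  0.   , 466.091, 204.699],
       [  0.   ,   0.   ,   1.   ]]), 'R': array([[ 0.851, -0.525, -0.014],
       [-0.301, -0.465, -0.833],
       [ 0.431,  0.713, -0.554]]), 't': array([-529.157,  247.358,  973.985])}
wrist {'camera_matrix': array([[309.707,   0.   , 317.456],
       [  0.   , 309.707, 200.284],
       [  0.   ,   0.   ,   1.   ]]), 'R': array([[ 0.451,  0.892, -0.002],
       [ 0.866, -0.438,  0.241],
       [ 0.214, -0.11 , -0.971]]), 't': array([-649.433,  -27.751,  389.058])}
22.0 0.15 [-0.73  -3.055  0.002] [293.547 579.478 235.834]
```

View pics/scene0.png

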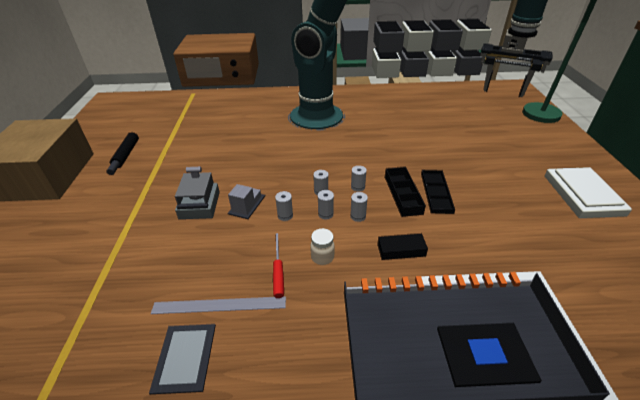

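View pics/side0.png

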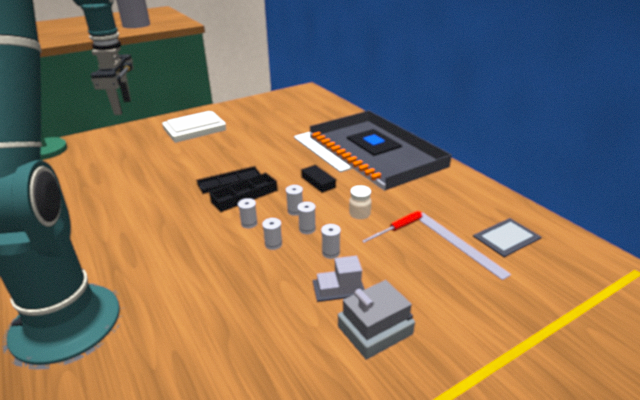

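The scene view shows five standoffs, with tops near (284,196), (321,175), (359,171), (326,196) and (359,197). The deep nest is at (404,190), the shallow nest at (437,190), the gauge at (245,200), and the start box at (197,195) with its bar at (193,170). The side view agrees: the nearer nest is the taller one.

```bash
cat > h.py <<'E'
from cell import robot, cams
import cv2, numpy as np
from scipy.spatial.transform import Rotation as Ro
np.set_printoptions(precision=2,suppress=True)
def ray(info,px):
    K=info["camera_matrix"]; u=(px[0]-K[0,2])/K[0,0]; v=(px[1]-K[1,2])/K[1,1]
    if info.get("fish"):
        r=np.hypot(u,v); s=np.sin(r)/r if r>1e-9 else 1; d=np.array([u*s,v*s,np.cos(r)])
    else: d=np.array([u,v,1.])
    R=info["R"]; return -R.T@info["t"], R.T@d
def onplane(info,px,z):
    c,d=ray(info,px); return c+d*(z-c[2])/d[2]
def proj(info,X):
    K=info["camera_matrix"]; p=info["R"]@np.asarray(X,float)+info["t"]
    if info.get("fish"):
        q=np.hypot(p[0],p[1]); s=np.arctan2(q,p[2])/max(q,1e-9); u,v=p[0]*s,p[1]*s
    else: u,v=p[:2]/p[2]
    return np.array([K[0,0]*u+K[0,2],K[1,1]*v+K[1,2]])
def shot(name,save=None):
    i=dict(cams.camera_info(name)); i["fish"]=name=="wrist"
    im=np.ascontiguousarray(cams.read_camera(name)[:,:,::-1])
    if save: cv2.imwrite(f"pics/{save}.png",im)
    return i,im
def rot(yaw):  # tool down, tool y axis at angle yaw+90 (x axis at yaw)
    x=np.array([np.cos(yaw),np.sin(yaw),0]); z=np.array([0,0,-1.])
    return Ro.from_matrix(np.c_[x,np.cross(z,x),z]).as_rotvec()
def orth(info,im,x0,x1,y0,y1,z,s=2):
    """plane z resampled to a metric picture: column=(y1-y)*s, row=(x1-x)*s"""
    X,Y=np.meshgrid(x1-np.arange(int((x1-x0)*s))/s,y1-np.arange(int((y1-y0)*s))/s,indexing="ij")
    P=np.stack([X,Y,np.full_like(X,z)],-1)@info["R"].T+info["t"]
    K=info["camera_matrix"]; q=np.hypot(P[...,0],P[...,1])
    k=np.arctan2(q,P[...,2])/q if info.get("fish") else 1/P[...,2]
    return cv2.remap(im,(K[0,0]*P[...,0]*k+K[0,2]).astype(np.float32),(K[1,1]*P[...,1]*k+K[1,2]).astype(np.float32),cv2.INTER_LINEAR)
E
python3 - <<'E'
from h import *
i=cams.camera_info("scene")
for n,p,z in [("s1",(284,196),70),("s2",(321,175),70),("s3",(359,171),70),("s4",(326,196),70),("s5",(359,197),70),("deep",(404,190),36),("shal",(437,190),18),("gauge",(240,190),70),("box",(197,205),40),("bar",(193,170),108),("jar",(322,236),75),("brick",(402,240),32)]:
    print(n,onplane(i,p,z))
w=cams.camera_info("wrist"); T=Ro.from_rotvec(robot.read_tcp_rot()).as_matrix()
print("cam in tool",T.T@(-w["R"].T@w["t"]-robot.read_tcp_pos()),"\n",T.T@w["R"].T)
for y in (0,np.pi/2,-np.pi/2,np.pi): print(y,robot.ik([500,-50,400],rot(y)))
E
```

```text
s1 [ 587.19 -107.13   70.  ]
s2 [497.42  -1.65  70.  ]
s3 [484.58 111.65  70.  ]
s4 [594.02   7.96  70.  ]
s5 [603.58  97.47  70.  ]
deep [539.74 238.62  36.  ]
shal [523.8  343.51  18.  ]
gauge [ 553.55 -231.52   70.  ]
box [ 576.07 -353.57   40.  ]
bar [ 502.35 -364.64  108.  ]
jar [749.63  -9.85  75.  ]
brick [733.47 193.24  32.  ]
cam in tool [  67.24    0.39 -147.31] 
 [[ 0.   -0.97 -0.24]
 [ 1.    0.   -0.  ]
 [ 0.   -0.24  0.97]]
0 [-0.74  0.07  0.83  1.78 -0.05  1.32 -1.47]
1.5707963267948966 [-0.56  0.07  0.64  1.77 -0.04  1.32  0.09]
-1.5707963267948966 [-1.2   0.15  1.4   1.79 -0.15  1.33 -2.91]
3.141592653589793 [-0.46  0.07  0.52  1.76 -0.03  1.32  1.65]
```

```bash
python3 - <<'E'
from h import *
for k,y in enumerate((280,20,-280)):
    robot.movep([500,y,330],rot(np.pi)); robot.hold(.3)
    i,im=shot("wrist",f"w{k}"); np.savez(f"w{k}.npz",im=im,**{a:i[a] for a in("camera_matrix","R","t")})
    print(robot.read_t(),robot.read_joints(),robot.read_contact_force(), robot.read_tcp_pos())
a=[cv2.imread(f"pics/w{k}.png") for k in range(3)]
cv2.imwrite("pics/w012.png",np.hstack([cv2.resize(a[k],(640,400))[:, 60:580] for k in (0,1)])[:, :]) 
m=np.vstack([np.hstack([a[0],a[1]]),np.hstack([a[2],a[2]*0])]); cv2.imwrite("pics/mont.png",cv2.resize(m,(800,500),interpolation=cv2.INTER_AREA))
E
```

```text
1.9 [-0.6   0.26  0.03  1.69 -0.01  1.2   1.01] [0.87 0.08 0.2 ] [499.75 280.46 329.8 ]
3.2667 [-0.27  0.12  0.18  1.86 -0.02  1.17  1.49] [ 0.23  0.69 -0.73] [500.07  20.74 329.85]
4.7667 [ 0.1   0.26  0.44  1.71 -0.12  1.2   2.13] [ 0.73 -0.56 -0.05] [ 500.3  -279.3   330.05]
```

View pics/mont.png

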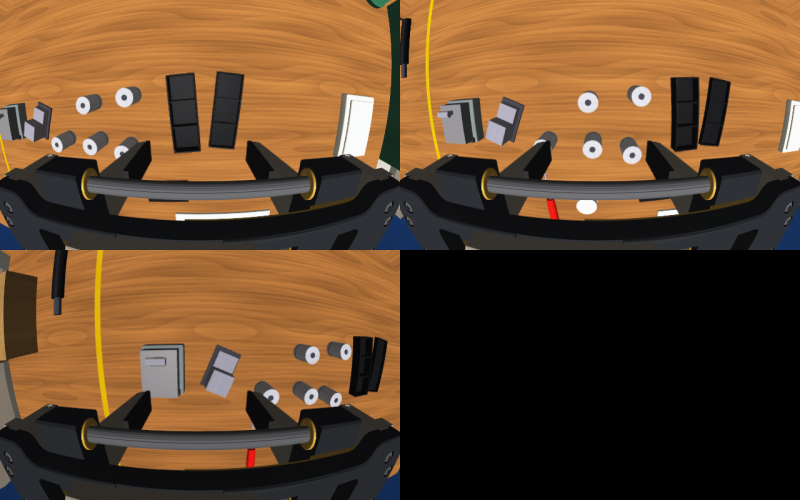

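The three wrist views (montage) show the two nests, all five standoffs with bright tops, the gauge (step lower, shoulder upper in the third view) and the start box with its bar at about (155,362). Next I turn contours into plane points.

```bash
cat >> h.py <<'E'
def load(k):
    z=np.load(f"w{k}.npz"); return dict(camera_matrix=z["camera_matrix"],R=z["R"],t=z["t"],fish=True),z["im"]
def pts(info,cnt,z): return np.array([onplane(info,p,z)[:2] for p in cnt.reshape(-1,2)],np.float32)
def tops(info,im,z=70):
    hsv=cv2.cvtColor(im,cv2.COLOR_BGR2HSV); m=((hsv[...,2]>170)&(hsv[...,1]<45)).astype(np.uint8)
    out=[]
    for c in cv2.findContours(m,cv2.RETR_EXTERNAL,cv2.CHAIN_APPROX_NONE)[0]:
        if len(c)<20: continue
        p=pts(info,c,z); (x,y),r=cv2.minEnclosingCircle(p)
        if 15<r<30: out.append((x,y,r,cv2.contourArea(p)/(np.pi*22*22)))
    return np.array(sorted(out))
E
python3 - <<'E'
from h import *
for k in range(3):
    i,im=load(k); print(k); print(tops(i,im))
    hsv=cv2.cvtColor(im,cv2.COLOR_BGR2HSV)
    if k==0:
        m=((hsv[...,2]<75)).astype(np.uint8); m[255:]=0
        for c in cv2.findContours(m,cv2.RETR_EXTERNAL,cv2.CHAIN_APPROX_NONE)[0]:
            if cv2.contourArea(c)<1500: continue
            for z in (36,18): print("dark",cv2.boundingRect(c),z,cv2.minAreaRect(pts(i,c,z)))
    if k==2: print("px vals", [ (p,im[p[1],p[0]],hsv[p[1],p[0]]) for p in [(352,210),(355,170),(255,190),(260,220),(285,200),(240,178)]])
a=cv2.resize(load(0)[1][100:260,240:420],None,fx=2.2,fy=2.2,interpolation=cv2.INTER_CUBIC)
b=cv2.resize(load(2)[1][130:260,210:400],None,fx=2.2,fy=2.2,interpolation=cv2.INTER_CUBIC)
h=max(a.shape[0],b.shape[0]); f=lambda q: cv2.copyMakeBorder(q,0,h-q.shape[0],0,0,0)
cv2.imwrite("pics/crop1.png",np.hstack([f(a),f(b)])[:, :800]); print(a.shape,b.shape)
E
```

```text
0
[[ 470.39  115.81   21.72    0.91]
 [ 484.46    1.49   21.72    0.9 ]
 [ 505.97 -170.05   26.11    0.9 ]
 [ 589.11 -110.18   22.05    0.91]
 [ 590.03    6.8    22.11    0.92]
 [ 602.98   96.47   21.18    0.41]]
dark (265, 116, 56, 129) 36 ((515.5992431640625, 245.83432006835938), (187.88558959960938, 65.37193298339844), 4.789674282073975)
dark (265, 116, 56, 129) 18 ((518.9852905273438, 244.40377807617188), (195.5537109375, 68.0399169921875), 4.789676189422607)
dark (334, 114, 57, 124) 36 ((508.8077087402344, 344.9145202636719), (64.04751586914062, 180.6791229248047), 84.59475708007812)
dark (334, 114, 57, 124) 18 ((511.91650390625, 347.5277404785156), (66.66149139404297, 188.0531768798828), 84.59473419189453)
dark (607, 0, 33, 255) 36 ((371.5876770019531, 1004.2830200195312), (650.059814453125, 180.4658660888672), 5.806920051574707)
dark (607, 0, 33, 255) 18 ((369.0961608886719, 1033.806884765625), (676.5906982421875, 187.8311309814453), 5.806902885437012)
1
[[ 470.12  112.57   21.81    0.91]
 [ 484.33   -1.43   21.76    0.91]
 [ 504.35 -410.54   22.4     0.31]
 [ 505.03 -192.87  
[... 266 characters left out ...]
 505.1  -220.09   26.51    0.88]
 [ 587.69 -108.25   21.69    0.48]
 [ 589.58    8.04   21.73    0.9 ]
 [ 604.18   99.16   21.89    0.85]]
px vals [((352, 210), array([178, 162, 165], dtype=uint8), array([126,  23, 178], dtype=uint8)), ((355, 170), array([175, 160, 163], dtype=uint8), array([126,  22, 175], dtype=uint8)), ((255, 190), array([155, 154, 156], dtype=uint8), array([165,   3, 156], dtype=uint8)), ((260, 220), array([151, 148, 151], dtype=uint8), array([150,   5, 151], dtype=uint8)), ((285, 200), array([34, 33, 33], dtype=uint8), array([120,   8,  34], dtype=uint8)), ((240, 178), array([175, 159, 162], dtype=uint8), array([126,  23, 175], dtype=uint8))]
(352, 396, 3) (286, 418, 3)
```

View pics/crop1.png

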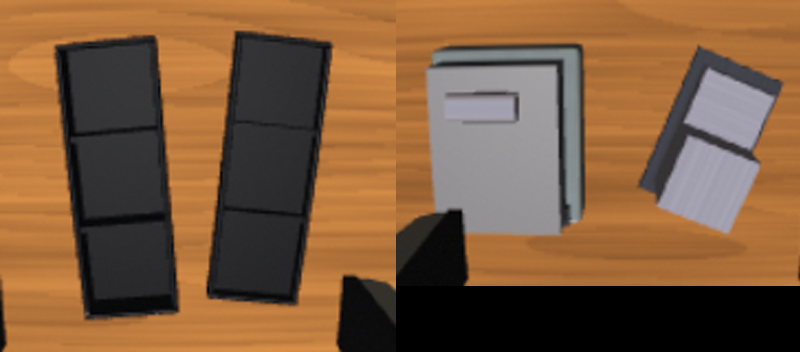

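The crop confirms the left tray is the deep one (tall inner walls visible). The gauge step centre is at about (350,214) in w2, the bar at about (249,179), and the guard-top corners are readable.

```bash
python3 - <<'E'
from h import *
i,im=load(2)
o=lambda c:(210+(c[0]-396)/2.2,130+c[1]/2.2)
print("step",[onplane(i,o(c),70) for c in [(688,135),(758,160),(728,234),(657,206)]],onplane(i,(350,214),70))
print("guard",[onplane(i,o(c),82) for c in [(428,68),(560,65),(563,234),(435,232)]])
print("bar",[onplane(i,o(c),114) for c in [(444,94),(517,94),(517,121),(446,119)]])
s=cams.camera_info("scene")
print("scene bar",onplane(s,(193,170),112))
E
```

```text
step [array([ 521.93, -244.71,   70.  ]), array([ 537.69, -200.35,   70.  ]), array([ 586.74, -217.31,   70.  ]), array([ 567.68, -263.22,   70.  ])] [ 553.75 -233.94   70.  ]
guard [array([ 478.12, -401.59,   82.  ]), array([ 477.56, -321.2 ,   82.  ]), array([ 582.29, -321.74,   82.  ]), array([ 582.44, -404.3 ,   82.  ])]
bar [array([ 489.18, -383.02,  114.  ]), array([ 489.64, -341.65,  114.  ]), array([ 504.62, -342.12,  114.  ]), array([ 503.28, -382.6 ,  114.  ])]
scene bar [ 508.  -362.5  112. ]
```

```bash
cat >> h.py <<'E'
def touch(x,y,yaw=np.pi,z0=80,zmin=60):
    """shut fingers, feel down from tip height z0; returns tip height at contact"""
    oh=robot.finger_overhang
    robot.movep([x,y,z0+oh+60],rot(yaw)); robot.servo_line([x,y,z0+oh],feed=120); robot.hold(.2)
    f0=robot.read_contact_force()[2]; z=z0; hit=None
    while z>zmin:
        z-=1; robot.servo_line([x,y,z+oh],feed=20)
        f=robot.read_contact_force()[2]-f0
        if f>4: hit=robot.read_tcp_pos()[2]-oh; break
    robot.servo_line([x,y,z0+oh+20],feed=150)
    print("touch",x,y,"cmd",z,"tip",hit,"f",f,"t",robot.read_t()); return hit
E
python3 - <<'E'
from h import *
robot.grip(0.0,20)
touch(553,-232)
i,im=shot("wrist","w3"); print(tops(i,im))
E
```

```text
touch 553 -232 cmd 69 tip 69.45820589865247 f 5.851742476371201 t 10.8333
[[ 471.77   99.16   19.81    0.25]
 [ 485.02   -7.36   21.42    0.89]
 [ 502.25 -401.54   26.1     0.41]
 [ 507.81 -217.     25.42    0.83]
 [ 586.5     9.74   21.34    0.37]
 [ 589.19 -108.19   22.05    0.84]
 [ 604.65  100.26   21.86    0.74]
 [ 762.91  269.24   24.97    0.51]]
```

```bash
cat >> h.py <<'E'
STEP=69.46
NEST={"deep":(515.6,245.8,np.radians(4.8)),"shallow":(511.9,347.5,np.radians(-5.4))}
def pocket(n,k):
    x,y,a=NEST[n]; return x+62*k*np.cos(a),y+62*k*np.sin(a),np.pi+a
def look(x,y,save=None):
    robot.movep([x-30,y,270],rot(np.pi)); robot.hold(.25)
    i,im=shot("wrist",save); t=tops(i,im)
    t=t[(abs(t[:,2]-22)<2.5)]; d=np.hypot(t[:,0]-x,t[:,1]-y); print("look",t[d.argmin()],"d",d.min()); return t[d.argmin()]
def pick(x,y):
    robot.grip(0.75); robot.servo_line([x,y,60],feed=120); robot.grip(0.0,40)
    w=robot.read_grip_width(); print("grip w",w,robot.read_grip_force()); assert .42<w<.54
    robot.servo_line([x,y,165],feed=150); print("lift w",robot.read_grip_width(),robot.read_contact_force()); return w
def place(n,k):
    x,y,a=pocket(n,k); robot.movep([x,y,165],rot(a)); robot.hold(.2)
    print("held w",robot.read_grip_width(),robot.read_grip_force())
    f0=robot.read_contact_force()[2]; z=72; robot.servo_line([x,y,z],feed=100)
    f=robot.read_contact_force()[2]-f0
    while z>58 and f<4:
        z-=1; robot.servo_line([x,y,z],feed=25); f=robot.read_contact_force()[2]-f0
    print("placed cmd z",z,"f",f); robot.grip(0.62); robot.servo_line([x,y,165],feed=150); print("t",robot.read_t())
E
python3 - <<'E'
from h import *
c=look(589,-109)
h=touch(c[0],c[1]); assert h and abs(h-STEP)>1.5
n="deep" if h>STEP else "shallow"; print(n)
pick(c[0],c[1]); place(n,1)
x,y,_=pocket(n,1); robot.movep([x-60,y,270],rot(np.pi)); robot.hold(.2); i,im=shot("wrist","p1"); print(pocket(n,1),tops(i,im,77))
E
```

```text
look [ 588.86 -108.99   22.08    0.9 ] d 0.14445003296838418
touch 588.8556518554688 -108.99457550048828 cmd 71 tip 72.45511427864653 f 12.265253565308962 t 15.9417
deep
grip w 0.4710545928731841 39.99842695891857
lift w 0.47613785397411706 [-1.05 -0.29 -1.42]
held w 0.4733441739033377 39.99514438211918
placed cmd z 64 f 6.236289608861775
t 24.9
(np.float64(577.3825572734693), np.float64(250.98802628660357), np.float64(3.225368457685521)) [[ 469.67  118.38   21.39    0.89]
 [ 483.99    6.78   21.21    0.87]
 [ 504.66 -156.66   25.92    0.87]
 [ 576.18  251.04   22.02    0.93]
 [ 587.1    11.49   21.6     0.89]
 [ 601.1   101.64   21.61    0.57]
 [ 680.39  873.89   29.98    0.64]
 [ 961.82 -180.69   23.6     0.19]]
```

View pics/p1.png

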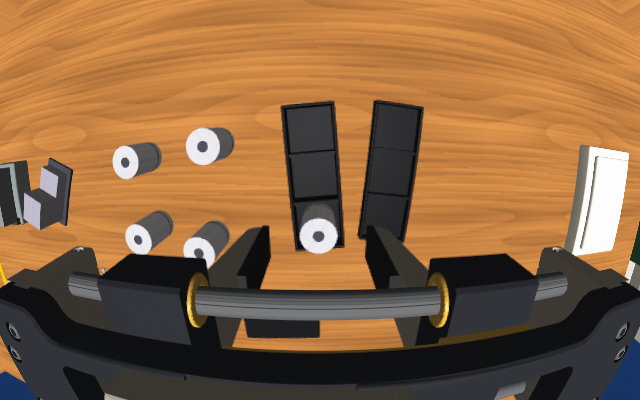

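The first standoff stands in the far deep pocket, with its top at (318,236). The others are unmoved, so I continue.

```bash
cat > go.py <<'E'
from h import *
import sys
used={"deep":[1],"shallow":[]}
for x,y in [(604.3,98.4),(589.9,7.1),(470,112),(484,-2)]:
    c=look(x,y); assert np.hypot(c[0]-x,c[1]-y)<60
    if np.hypot(c[0]-x,c[1]-y)>8: c=look(*c[:2])
    robot.grip(0.0,20); h=touch(c[0],c[1]); assert h and abs(h-STEP)>1.5
    n="deep" if h>STEP else "shallow"; k=[k for k in (1,0,-1) if k not in used[n]][0]; print("==",n,k)
    pick(c[0],c[1]); place(n,k); used[n].append(k)
x,y,_=pocket("deep",0); robot.movep([x-70,y+40,330],rot(np.pi)); robot.hold(.2); i,im=shot("wrist","p2"); print(tops(i,im,74))
E
python3 go.py
```

```text
look [604.35  98.45  22.21   0.95] d 0.07049677496929303
touch 604.3467407226562 98.45277404785156 cmd 72 tip 72.50522355848126 f 4.1719499282998855 t 31.3083
== deep 0
grip w 0.4697909631119834 39.99660283327103
lift w 0.4732981431364461 [-0.24  0.47 -2.42]
held w 0.47222626091152026 39.99288875609636
placed cmd z 64 f 6.024667120697382
t 39.6417
look [636.79  20.02  22.29   0.95] d 48.63647608036212
look [636.72  19.66  22.13   0.94] d 0.35874936344480385
touch 636.7188720703125 19.66385269165039 cmd 72 tip 72.48685998518685 f 4.335414199573211 t 46.2
== deep -1
grip w 0.4738370304200471 39.99948710203171
lift w 0.467738537155766 [ 0.1  -0.21 -1.96]
held w 0.4725507479261341 39.99678589403629
placed cmd z 64 f 6.303888679122174
t 54.9167
look [469.16 113.74  21.68   0.92] d 1.9300382200009918
touch 469.1647033691406 113.73992156982422 cmd 66 tip 66.41273593808904 f 5.81537234224329 t 62.0833
== shallow 1
grip w 0.47357025174681294 39.99819293618202
lift w 0.4729616115462766 [-0.12  0.45 -2.1 ]
held w 0.47076377405536834 39.99314770102501
placed cmd z 64 f 5.125300704678986
t 70.675
look [483.36  -1.58  21.66   0.92] d 0.7643724760037264
touch 483.36346435546875 -1.576812505722046 cmd 66 tip 66.43965609908248 f 5.595823597287349 t 78.5417
== shallow 0
grip w 0.468920938225406 39.997423589229584
lift w 0.4698907320118562 [ 0.61 -0.6  -1.94]
held w 0.46930696806137095 39.992374554276466
placed cmd z 64 f 5.660416347747387
t 87.4667
[[ 453.57  240.51   22.12    0.94]
 [ 498.67 -164.07   26.7     0.88]
 [ 511.61  346.57   21.57    0.64]
 [ 515.65  245.99   22.05    0.94]
 [ 572.25  340.83   21.75    0.82]
 [ 577.59  251.07   21.94    0.91]]
```

All five readings are clear: three tall in the deep nest and two short in the shallow nest, each within 2 mm of its pocket centre. Next I take a closer look at the guard bar.

```bash
python3 - <<'E'
from h import *
robot.grip(0.75); robot.movep([470,-362,250],rot(np.pi)); robot.hold(.3)
i,im=shot("wrist","g1"); np.savez("w4.npz",im=im,**{a:i[a] for a in("camera_matrix","R","t")})
c=proj(i,(497,-362,114)); print(c, robot.read_joints())
x0,y0=int(c[0]-100),int(c[1]-70); print(x0,y0)
cv2.imwrite("pics/g1c.png",cv2.resize(im[max(y0,0):y0+150,x0:x0+200],None,fx=4,fy=4,interpolation=cv2.INTER_CUBIC))
E
```

```text
[316.77 223.96] [ 0.09  0.4   0.66  1.77 -0.28  1.07  2.42]
216 153
```

View pics/g1c.png

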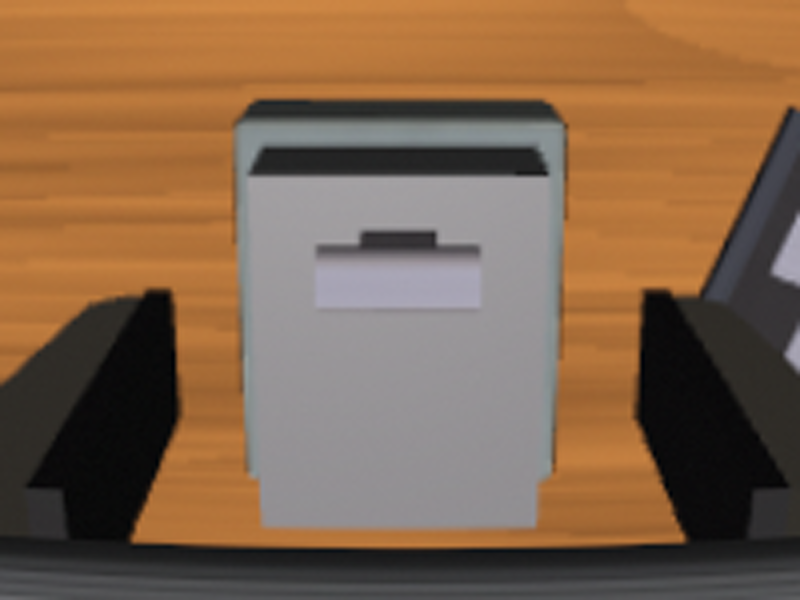

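The crop shows the bar at crop px (316–481, 245–308), square to the world axes. Its centre is at wrist px (315.6, 222), which I use to pinch it by its ends.

```bash
cat > guard.py <<'E'
from h import *
i,im=load(4)
P=[onplane(i,(216+u/4,153+v/4),108) for u,v in [(316,276),(481,276),(398.5,276)]]; print(P)
b=P[2]; assert np.hypot(*(b[:2]-[497,-362]))<5
a0=np.arctan2(64,-85); r=np.hypot(85,64); hx,hz=b[0]+85,44
def bar(th): return [hx+r*np.cos(a0-th),b[1],hz+r*np.sin(a0-th)+3]
print(bar(0),bar(1.0),bar(1.85))
assert all(robot.ik(bar(t),rot(np.pi)) is not None for t in (0,.5,1,1.5,1.85))
robot.grip(.75); robot.servo_line([b[0],b[1],150],feed=120); robot.servo_line(bar(0),feed=60)
print("F down",robot.read_contact_force())
robot.grip(0.0,15); w=robot.read_grip_width(); print("w",w*92,robot.read_contact_force(),robot.read_tcp_pos()); assert 34<w*92<46
for th in np.arange(.05,1.86,.1):
    robot.servo_line(bar(th),feed=50); f=robot.read_contact_force(); w=robot.read_grip_width()*92
    print(f"{th:.2f} w {w:.1f}",f)
    if np.linalg.norm(f)>25 or w<34: print("STOP"); break
shot("scene","g2"); _,s=shot("side")
cv2.imwrite("pics/g2c.png",cv2.resize(s[210:370,260:480],None,fx=3,fy=3)); print(robot.read_t())
E
python3 guard.py
```

```text
[array([ 497.03, -383.41,  108.  ]), array([ 496.96, -342.87,  108.  ]), array([ 496.96, -363.13,  108.  ])]
[np.float64(496.961219450862), np.float64(-363.1334445552591), np.float64(111.0)] [np.float64(589.8896664797755), np.float64(-363.1334445552591), np.float64(153.10438128423215)] [np.float64(666.9080034213648), np.float64(-363.1334445552591), np.float64(111.07061645613166)]
F down [ 0.7  -0.57  0.74]
w 40.00368651180533 [ 0.55 -1.66 -1.26] [ 497.06 -363.9   111.22]
0.05 w 40.1 [ 1.29 -4.15 -2.35]
0.15 w 40.0 [-0.33 -5.03 -2.2 ]
0.25 w 40.1 [ 0.67 -5.58 -1.39]
0.35 w 39.7 [-0.98 -4.67 -1.4 ]
0.45 w 39.8 [-0.27 -4.92  0.17]
0.55 w 40.0 [-1.61 -5.07 -0.18]
0.65 w 39.7 [-0.46 -4.86  0.53]
0.75 w 39.8 [-1.26 -5.85  0.89]
0.85 w 40.1 [-1.49 -5.21  2.35]
0.95 w 39.9 [-0.99 -5.95  2.46]
1.05 w 39.9 [-0.83 -5.89  2.22]
1.15 w 40.1 [ 0.3  -6.25  2.02]
1.25 w 39.4 [-0.04 -5.99  2.34]
1.35 w 39.9 [ 0.45 -6.72  0.55]
1.45 w 39.6 [ 0.78 -6.99  1.21]
1.55 w 40.1 [ 1.62 -7.01  1.91]
1.65 w 39.5 [ 1.65 -7.14  1.58]
1.75 w 39.9 [ 1.82 -6.92  1.96]
1.85 w 39.9 [ 1.76 -6.78  0.72]
101.0833
```

```bash
python3 - <<'E'
from h import *
robot.grip(.6); p=robot.read_tcp_pos(); robot.servo_line([p[0]+4,p[1],p[2]+60],feed=80); robot.servo_line([p[0],p[1],260],feed=150)
print(robot.read_contact_force())
robot.grip(0.0,20); robot.movep([470,-363,260],rot(np.pi)); robot.hold(.3)
i,im=shot("wrist","b1"); np.savez("w5.npz",im=im,**{a:i[a] for a in("camera_matrix","R","t")})
c=proj(i,(530,-363,50)); x0,y0=int(c[0]-100),int(c[1]-90); print(c,x0,y0)
_,s=shot("side")
a=cv2.resize(im[y0:y0+150,x0:x0+200],None,fx=2,fy=2); b=cv2.resize(s[210:360,280:480],None,fx=2,fy=2)
cv2.imwrite("pics/b1c.png",np.hstack([a,b]))
E
```

```text
[ 0.84  0.63 -0.15]
[317.19 230.38] 217 140
```

View pics/b1c.png

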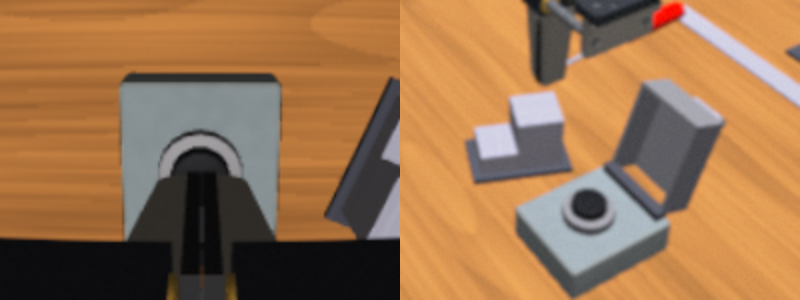

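The guard stays open. The black button is at side px (374.5, 311), with its column at wrist px 317.5.

```bash
python3 - <<'E'
from h import *
s=cams.camera_info("side")
for z in (40,48,55): print(z,onplane(s,(374.5,311),z))
# unobstructed view: hand further back
robot.movep([420,-363,260],rot(np.pi)); robot.hold(.3)
i,im=shot("wrist","b2")
m=(im.max(2)<75).astype(np.uint8)
for c in cv2.findContours(m,cv2.RETR_LIST,cv2.CHAIN_APPROX_NONE)[0]:
    for z in (50,):
        p=pts(i,c,z)
        if len(p)<15: continue
        (x,y),r=cv2.minEnclosingCircle(p)
        if 12<r<26 and abs(y+363)<60: print(z,x,y,r,len(p),cv2.contourArea(p)/np.pi/18**2)
c=proj(i,(530,-363,50)); x0,y0=int(c[0]-60),int(c[1]-60); print(c,x0,y0)
cv2.imwrite("pics/b2c.png",cv2.resize(im[y0:y0+90,x0:x0+120],None,fx=4,fy=4,interpolation=cv2.INTER_CUBIC))
E
```

```text
40 [ 539.12 -347.6    40.  ]
48 [ 534.14 -353.45   48.  ]
55 [ 529.79 -358.56   55.  ]
50 595.0062255859375 -362.2518310546875 17.04913330078125 50 0.0
50 581.7918701171875 -362.2763366699219 16.811445236206055 50 0.0
[317.01 267.04] 257 207
```

View pics/b2c.png

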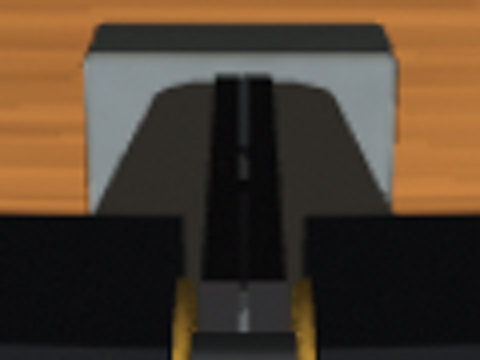

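```bash
cat > press.py <<'E'
from h import *
i,_=load(5)
for z in (50,56,60): print(z,"front edge",onplane(i,(317.5,213),z),"-> centre x +18")
x,y=529,-362.7
robot.movep([x,y,150],rot(np.pi)); robot.servo_line([x,y,22+68],feed=80); robot.hold(.2); f0=robot.read_contact_force()[2]
z=68; L=[]
while z>42:
    z-=.5; robot.servo_line([x,y,z+22],feed=20); f=robot.read_contact_force()[2]-f0; L.append((z,robot.read_tcp_pos()[2]-22,f))
    if f>14: break
print(np.array(L)); robot.hold(.2); print(robot.read_contact_force(),robot.read_tcp_pos()[2]-22)
robot.servo_line([x,y,150],feed=80); print(robot.read_t())
E
python3 press.py
```

```text
50 front edge [ 507.89 -362.66   50.  ] -> centre x +18
56 front edge [ 506.14 -362.66   56.  ] -> centre x +18
60 front edge [ 504.97 -362.66   60.  ] -> centre x +18
[[67.5  67.61 -1.21]
 [67.   66.96 -1.4 ]
 [66.5  66.45 -0.51]
 [66.   65.96 -0.25]
 [65.5  65.49  0.4 ]
 [65.   64.96 -0.76]
 [64.5  64.48 -0.97]
 [64.   63.96  0.39]
 [63.5  63.45 -0.26]
 [63.   62.95 -1.21]
 [62.5  62.54 -0.4 ]
 [62.   62.12  1.16]
 [61.5  61.58  1.11]
 [61.   61.04  1.31]
 [60.5  60.53  2.49]
 [60.   60.04  2.04]
 [59.5  59.54  3.27]
 [59.   59.05  3.13]
 [58.5  58.53  2.94]
 [58.   58.04  3.52]
 [57.5  57.55  3.98]
 [57.   57.04  3.85]
 [56.5  56.54  3.24]
 [56.   56.43  7.01]
 [55.5  56.38 11.27]
 [55.   56.34 12.26]
 [54.5  56.28 15.11]]
[-4.01  4.1  16.46] 56.29139763504077
115.6917
```

The force curve shows contact at 62.4 mm, a hard stop at 56.4 mm (the full 6 mm of travel), then release. Final check follows.

```bash
python3 - <<'E'
from h import *
robot.movep([450,-100,330],rot(np.pi)); robot.movep([445,285,330],rot(np.pi)); robot.hold(.3)
i,im=shot("wrist"); print(tops(i,im,74)); _,s=shot("side")
cv2.imwrite("pics/fin.png",np.vstack([cv2.resize(im[60:260],(800,250)),cv2.resize(s[100:360,150:566],(560,350))[:, :].copy() if 0 else cv2.copyMakeBorder(cv2.resize(s[100:360,150:566],(560,350)),0,0,0,240,0)]))
print(robot.read_contact_force(),robot.read_t())
E
```

```text
[[ 453.59  240.53   21.97    0.92]
 [ 499.48 -164.3    25.28    0.85]
 [ 511.34  346.6    21.56    0.89]
 [ 515.53  245.83   21.91    0.77]
 [ 696.8   -70.93   22.39    0.01]
 [ 734.5    -9.9    22.44    0.29]]
[-0.07 -0.14  0.05] 118.7667
```

View pics/fin.png

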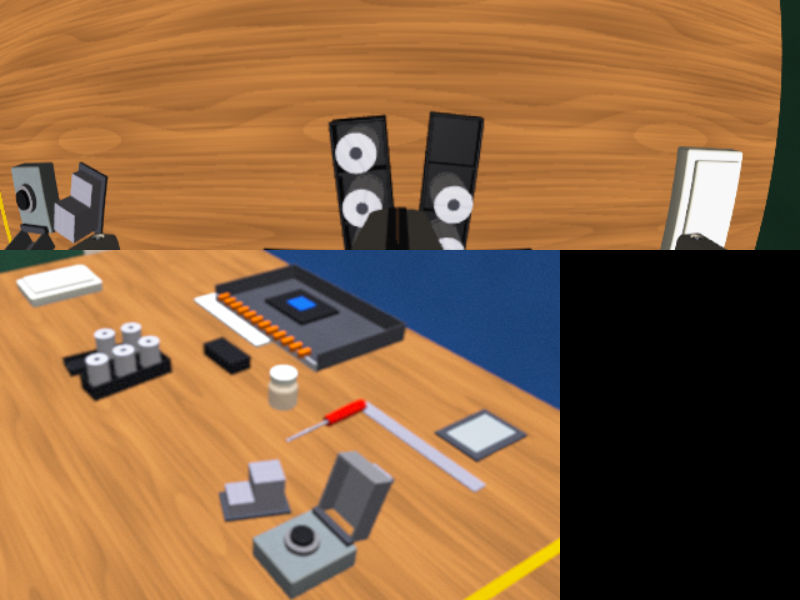

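All five standoffs stand upright, three in the deep nest and two in the shallow. The guard is open, the button is out, and the jar, screwdriver and power supply have not moved.

```bash
python3 -c "
from cell import robot, cams
print(robot.job_done())"
```

```text
the job is handed in; nothing more can be done
None
```

The job is handed in: the three tall standoffs are in the deep nest and the two short ones in the shallow nest, the guard is left open, and the start button was pressed fully in and released, at about 119 s on the robot's clock.

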